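# Set the photocell bracket to its stop and clamp it

### The arm

A 6-joint arm with a two-finger parallel gripper is mounted at the origin on the work surface. World frame = base frame: x ahead of the robot, y to its left, z up, the work surface at z = 0. Lengths are in mm, angles in rad, forces in N, time in s.
With the tool pointing down it reaches from about 425 to 950 mm from the base axis. Payload 14.7 kg.
Tool frame: the origin (TCP) lies at the very end of the fingers, on their centre line; the grasp point (between the pads) lies 19 mm behind it; y points along the fingers, z is the direction in which the jaws open and shut, and the axes are right-handed (so a half turn about y gives the same grasp; the last joint's range is limited). The gripper opens to 85 mm and grips with 20 to 120 N. Pads are 22 mm wide; open, the fingers measure 114 mm over their backs; the gripper's body (76 mm by 85 mm) begins 54 mm behind the grasp point. The pads swing forward as they close: fully open they stand 13 mm farther back than shut.
Start: joints at [-0.047, 0.48, 1.596, -0, 1.065, -0.047], TCP at [649.994, 0.021, 231.297] pointing down, gripper open.
Joint ranges: [-2.75, 2.75], [-0.82, 2.05], [0.23, 2.67], [-1.56, 4.7], [0.09, 2.69], [-2.92, 2.92]. Speed limits (rad/s): [1.89, 1.89, 2.39, 3.01, 3.01, 3.01].

### API

Orientations are given as [roll, pitch, yaw] about the fixed x, y, z axes, in that order (R = Rz(yaw) Ry(pitch) Rx(roll)).
In Python, from workcell import arm, viewer, order gives the robot as it stands.
- The arm moves only by the tool drive_tool, never from a script. Its arguments are lists of equal length, an entry for each row: "offset": the shift along the tool's x, y, z in m, a list of three; "spin": the turn about the tool's y in degrees; "claw": the closure, from -1 (fully open) to 1 (shut), so that 0 is half open. In form: {"offset": [[tx, ty, tz], ...], "spin": [spin, ...], "claw": [claw, ...]}. A call has 1 to 20 rows; each row is the pose to reach, as a shift and turn from the pose commanded when the call began, along the tool's axes at that moment; what a row does not reach only later rows make up. A row lasts 1/12 s, in which the tool goes at most 41.7 mm and 7.16 degrees, less where a joint would pass 70% of its speed; a pose out of reach is approached as far as the arm can. A call with a gripper value outside its range is refused whole. The fingers move at their own pace and stop on an object; "newtons" is the grip in N (left out, the last holds). Time passes only in rows, so rows that repeat a pose let the fingers close. It gives the time, the measured TCP pose, the force and the opening at its end, in the units of the state.
- arm.get_state(): the state, without advancing time (a new reading comes with each control period).
- viewer.camera(name): name is "scene" or "side" or "wrist"; returns (picture, depth): 480x640x3 uint8, red, green, blue; 480x640 float32, mm along the optical axis (not along the pixel's ray), 0 where there is no reading.
- viewer.camera_info(name): a dict with "intrinsics" (3x3 intrinsics, pixels), "eye" and "rotation" of the camera in the world. Camera axes: x right, y up, looking along -z (the intrinsics and any distortion apply to the point x, -y, -z); pixel columns grow to the right and rows downward; lengths in mm; the calibration is good to about 2 mm. The wrist camera is an equidistant fisheye: a pixel r from the principal point sees the ray r / f radians off the axis. A picture is of the moment at which its call begins: read the wrist's pose just before it. camera_info takes no time and is no camera call; for the wrist camera it gives the pose at the moment of the call.
- order.hand_in(): hands the job in, once; it reports no verdict.
The state is a dict: "clock": time; "qpos": joint angles; "dq": joint speeds; "effort": joint torques, N m; "position": TCP position; "tcp_rot": TCP orientation; "wrist_force": force on the tool from outside, world axes, zero at the start; "moment": the same for the moment, N m; "grip_width": opening from 0.0 (shut) to 1.0 (fully open).
Only numpy, scipy, OpenCV 4.12 (cv2) and the standard library are available. Lean on these libraries where they do the work, as an engineer would, in place of code of your own. Each camera call takes 0.05 s, during which the arm holds its last target.

### The job

The photocell bracket on the black optics panel has been left loose. Slide it along its slots until the front of its foot is seated on the rubber tip of the stop screw that marks its working position, pressing a little but gently so that the stop is not shoved out of its setting; then, with the foot still against the stop, swing the clamp lever round clockwise until the bracket is firmly clamped there, without forcing it, and let go. Leave the other things on the bench where they are.

Things in the scene. Friction and masses are not known exactly. Their poses are not given: they have to be found in the camera images.
- panel: Black optics panel, a plate 330 x 200 x 12 mm lying fixed on the bench. Origin: centre of its underside, directly under the front stud, which is the clamp lever's axis. x axis: the sliding direction, from the bracket towards the stop; y to the left of that; z up. At the far end a black lens housing stands on it (x 133 to 159, y -35 to 35, 80 mm high).
- rear_stud (a point): Foot of the rear stud on the panel's top, 66 mm behind the front stud. Both studs are 8 mm thick and stand in the bracket's slots. This one carries a washer and a socket head 20 mm wide, top 22 mm above the panel's top: it keeps the foot down with 1.5 mm of play and does not need turning.
- bracket: Loose aluminium L-bracket, 0.38 to 0.77 kg. Foot 150 x 60 x 12 mm with two slots in line, 44 x 9.5 mm (0.75 mm side play). Origin: centre of the foot's underside, on the panel's top; x along the foot towards the stop, within 0.03 rad of the panel's x. It drags on the panel with 1.5 to 7 N. It starts 6 to 30 mm short of the stop; the slots would let it go 5 mm or more past it.
- bracket_grip (a point): On the upright plate at the bracket's rear end (10 mm thick in x, 60 mm wide in y), in mid-thickness, 78 mm above the foot's underside and 12 mm below the plate's top edge. A black tube 28 mm thick, centred 40 mm above the foot's underside, runs 42 mm forward from the plate and a stub 18 mm thick 14 mm back: the plate's top 36 mm is free to grip.
- bracket_nose (a point): Middle of the foot's front end face, 75 mm ahead of the bracket's origin and 7 mm above the foot's underside: the spot that meets the stop screw's tip.
- stop_block: Aluminium block (20 x 44 mm, 16 mm high) fixed on the panel, through which the stop screw runs. Origin: where the screw's axis leaves the block's face towards the bracket, 7 mm above the panel's top, 68 mm ahead of the clamp lever's axis; x as the panel's x. The screw, 8 mm thick, reaches out from this face towards the bracket by 16 to 34 mm, set anew each time: find its end by feel or by eye.
- stop_mid (a point): Midpoint of the range of the stop screw's end, 25 mm out from the block's face; the end itself lies anywhere within 9 mm of here along the panel's x. It has a rubber tip 10 mm wide, which gives about 4 N per mm for 2 mm and then is solid: seated means 3 N or more on it; more than 15 N shoves the stop out of its setting.
- clamp_lever (a joint): Turn of the clamp lever about the front stud, rad, growing clockwise from above. At value t the handle points 1.83 - t anticlockwise from the panel's x axis. Starts loose, -0.25 to 0.2; friction takes 2 to 4 N at the handle's end. At 0.6 the washer meets the bracket and the load rises steadily: 4 to 5 N at 0.9 (just clamped), 5 to 6 N at 1.2 (firm); solid at 1.5. It stays where left (from beyond 1.2 it may spring back to 1.2).
- lever_end (a point): Centre of the 15 mm ball at the end of the lever's round black handle (12 mm thick): 66 mm from the axis, about 56 mm above the bench; the handle's centre line falls to 50 mm above the bench at 30 mm from the axis. The lever's hub is 24 mm wide and 58 mm high above the bench.
- lever_axis (a point): Point on the clamp lever's vertical axis at the height of the ball.
- clamp_washer: Steel washer 26 mm wide, 3 mm thick, round the front stud under the lever's hub; it goes straight down as the lever is tightened (2 mm per rad, through stiff spring washers) and presses on the bracket's foot. Origin: centre of its underside.
- gasket: Copper gasket ring, 48 mm outside, 4 mm thick, on the panel. Leave alone.
- hex_key: Dark steel hex key, 90 x 30 mm, 6 mm thick, on the panel. Leave alone.
- blank_flange: Steel blank flange, 70 mm in diameter, 13 mm thick, on the bench. Leave alone.
- wrench: Steel wrench lying on the bench. Leave alone.
- screwdriver: Screwdriver lying on the bench. Leave alone.
- wipe_bottle: White bottle, 60 mm in diameter, 150 mm high, on the bench. Leave alone.
- grease_jar: Small white jar, 50 mm in diameter, 45 mm high, on the bench. Leave alone.
Things that resemble listed ones, but are neither listed nor needed, are in the scene too. What is shaped like the bracket but red is not meant.

How it is judged (in metres and radians):
On the way, in this order (a step that is already met when the one before it is completed fails the run):
1. the bracket's foot is seated on the stop screw's rubber tip with 3 N or more for 0.1 s (contact force between bracket and stop_block above 3 N), for 0.1 s.
2. the washer clamps the bracket with more than 40 N while its foot still bears on the stop screw's tip (contact force between clamp_washer and bracket above 40 N and contact force between bracket and stop_block above 0.2 N), for 0.2 s.
At the end, for the whole second after the job is handed in: The front of the bracket's foot still bears on the stop screw's rubber tip (more than 0.2 N), the clamp washer presses on the bracket with more than 40 N, and the bracket is at rest (all of step 2 and linear speed of bracket below 0.01 m/s); the robot touches nothing.
It fails at once if the stop screw is shoved by the bracket with more than 15 N (contact force between bracket and stop_block above 15 N).
It fails at once if the lever, or anything else fixed to the panel, is forced by the robot with more than 25 N (contact force between any of the fingers, the arm and panel above 25 N).
It fails at once if a bystander is moved by more than 30 mm (distance of any of gasket, hex_key, blank_flange, wrench, screwdriver, wipe_bottle, grease_jar from where it was at the start of the episode above 0.03 m).
It also fails if it takes over 67 s, if anything falls off the work surface, if the arm or the gripper's body presses on something with over 40 N, if the wrist force passes 120 N, or if a joint passes its speed limit or range.

## Working session

There is one attempt and no reset: what is moved stays moved. The work goes in short steps, Python scripts to look and compute and a tool call to move; the robot and the scene stay as the last step left them, time stands still between calls to the robot, and variables do not carry over. Pictures are saved under pics/ and viewed, and the job is handed in when it is done.

Besides the shell and the picture viewer there is one more tool, called as name(argument=value, ...) on one line, values as JSON. drive_tool: Moves the arm, as the interface text tells. Its arguments: {"type":"object","properties":{"offset":{"type":"array","items":{"type":"array","items":{"type":"number"}}},"spin":{"type":"array","items":{"type":"number"}},"claw":{"type":"array","items":{"type":"number"}},"newtons":{"type":"number"}},"required":["offset","spin","claw"]}

```bash
ls; mkdir -p pics
python3 - <<'E'
from workcell import arm, viewer, order
import cv2, numpy as np
print(arm.get_state())
for n in ["scene","side","wrist"]:
    ci=viewer.camera_info(n); print(n,ci)
    p,d=viewer.camera(n); cv2.imwrite(f"pics/{n}0.png",p[:,:,::-1]); np.save(f"pics/{n}0d.npy",d); print(d.min(),d.max())
E
```

```text
pics
{'clock': 0.0, 'qpos': array([-4.66170484e-02,  4.80850902e-01,  1.59685926e+00, -3.29114421e-05,
        1.06510708e+00, -4.65975981e-02]), 'dq': array([ 2.74755219e-03, -1.20567422e-03, -1.11691159e-03, -4.05405755e-05,
       -1.69968228e-04,  7.44768505e-04]), 'effort': array([ 2.41355090e-03, -9.50650907e+01, -4.30184269e+01, -5.27583288e-04,
        1.24796593e-02,  1.26860105e-04]), 'position': array([6.49590332e+02, 1.83004905e-02, 2.30665469e+02]), 'tcp_rot': array([-1.57202093e+00,  2.83009627e-05, -1.57079983e+00]), 'wrist_force': array([-0.19136294, -0.03489901,  0.42727176]), 'moment': array([0.03828319, 0.02048998, 0.02488176]), 'grip_width': 1.0004628981994939}
scene {'intrinsics': array([[447.45584829,   0.        , 324.72042065],
       [  0.        , 447.45584829, 236.85572504],
       [  0.        ,   0.        ,   1.        ]]), 'eye': array([988.51183288, 473.37959633, 691.7508366 ]), 'rotation': array([ 0.91150298, -0.00879389,  2.36196228])}
0.0 2880.5212
side {'intrinsics': array([[573.87215322,   0.        , 311.94061389],
       [  0.        , 573.87215322, 239.33990779],
       [  0.        ,   0.        ,   1.        ]]), 'eye': array([  379.72892843, -1163.13845526,   891.26205438]), 'rotation': array([ 0.937097  , -0.01089484, -0.07955316])}
0.0 3761.278
wrist {'intrinsics': array([[371.64829954,   0.        , 320.77079863],
       [  0.        , 371.64829954, 240.67121376],
       [  0.        ,   0.        ,   1.        ]]), 'eye': array([650.93184759,  78.12768522, 372.98966831]), 'rotation': array([-0.31077584,  0.00039462, -0.0003971 ])}
0.0 1626.0345
```

View pics/scene0.png

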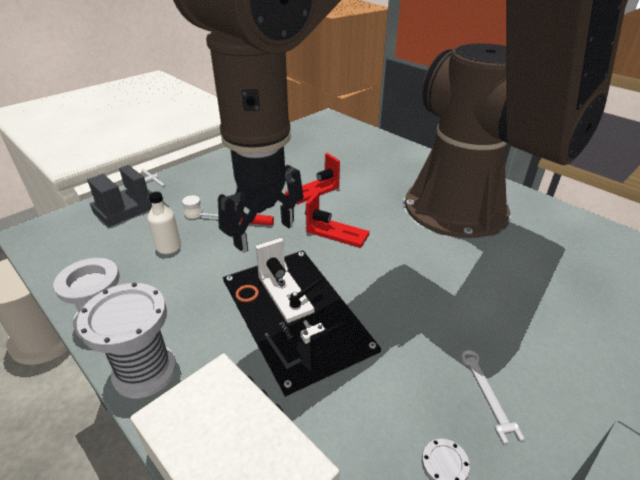

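View pics/side0.png

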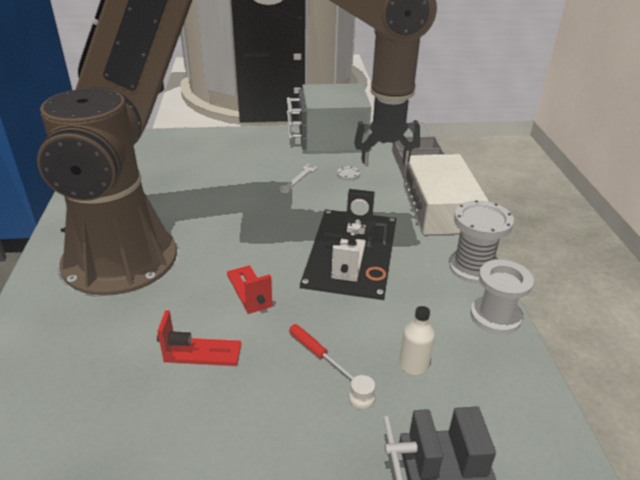

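View pics/wrist0.png

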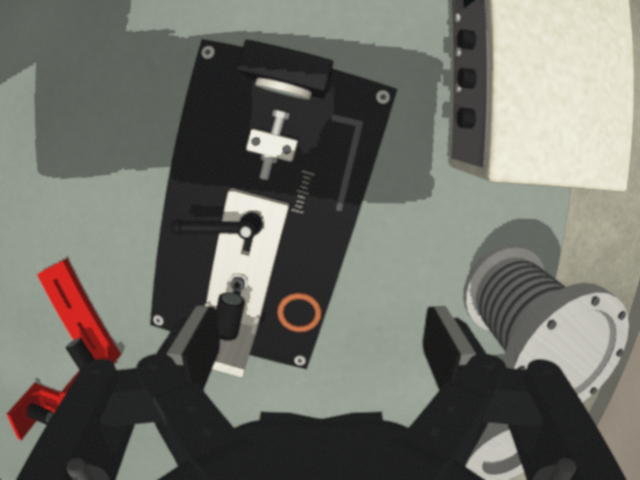

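The bracket is the white/aluminium one on the black panel: scene (285,285), side (347,258), wrist (245,280). The red lookalikes are at scene (320,185) and (335,230), side (255,285) and (200,345). I'll confirm with a close crop.

```bash
cat > h.py <<'E'
from workcell import arm, viewer, order
import cv2, numpy as np
from scipy.spatial.transform import Rotation as R
def ray(ci,uv):
    K=ci['intrinsics']; uv=np.atleast_2d(np.array(uv,float))
    x=(uv[:,0]-K[0,2])/K[0,0]; y=(uv[:,1]-K[1,2])/K[1,1]
    if ci.get('fish'):
        r=np.hypot(x,y)+1e-12; s=np.sin(r)/r; d=np.c_[x*s,-y*s,-np.cos(r)]
    else: d=np.c_[x,-y,-np.ones_like(x)]
    return R.from_euler('xyz',ci['rotation']).apply(d)
def info(n):
    ci=dict(viewer.camera_info(n)); ci['fish']=n=='wrist'; return ci
def onz(ci,uv,z):
    d=ray(ci,uv); e=ci['eye']; t=(np.array(z)-e[2])/d[:,2]; return e+d*t[:,None]
def proj(ci,p):
    p=np.atleast_2d(p); c=R.from_euler('xyz',ci['rotation']).inv().apply(p-ci['eye']); K=ci['intrinsics']
    x,y,z=c[:,0],-c[:,1],-c[:,2]
    if ci.get('fish'):
        h=np.hypot(x,y)+1e-12; th=np.arctan2(h,z); x=x/h*th;y=y/h*th
    else: x=x/z;y=y/z
    return np.c_[x*K[0,0]+K[0,2],y*K[1,1]+K[1,2]]
def crop(p,x0,y0,w,h,s,fn):
    c=cv2.resize(p[y0:y0+h,x0:x0+w],None,fx=s,fy=s,interpolation=cv2.INTER_CUBIC); cv2.imwrite(fn,c)
E
python3 - <<'E'
from h import *
p=cv2.imread('pics/wrist0.png'); crop(p,140,30,260,190,3,'pics/w0a.png'); crop(p,140,170,260,210,2.8,'pics/w0b.png')
p=cv2.imread('pics/scene0.png'); crop(p,210,220,180,180,3.3,'pics/s0a.png')
p=cv2.imread('pics/side0.png'); crop(p,290,170,120,140,4.2,'pics/d0a.png')
E
```

```text
(no output)
```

View pics/w0a.png

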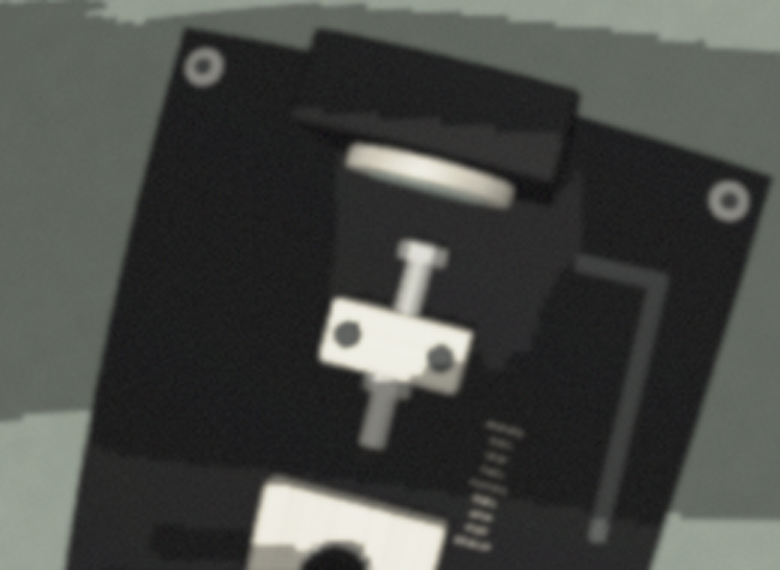

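View pics/w0b.png

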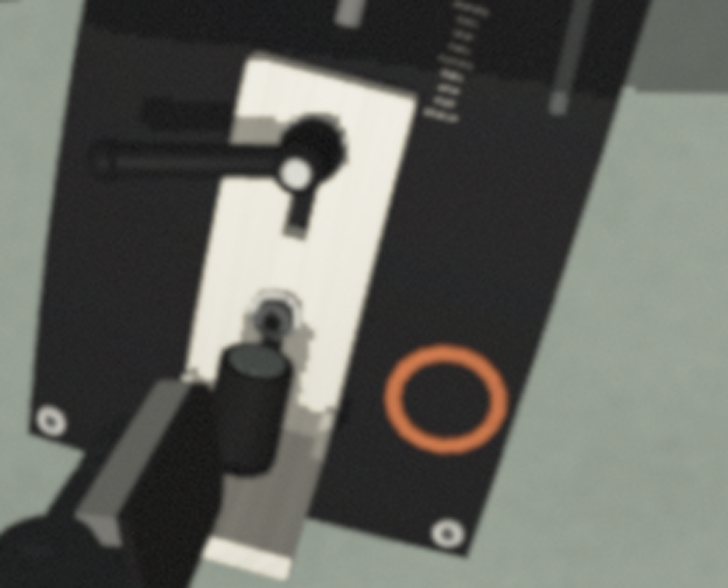

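View pics/s0a.png

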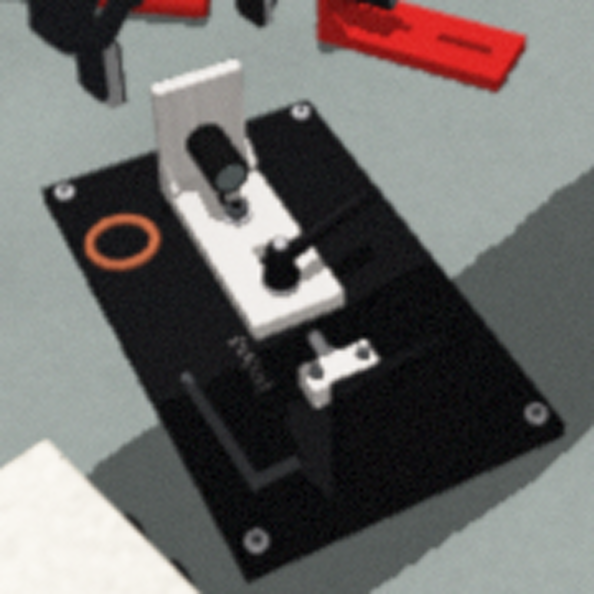

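View pics/d0a.png

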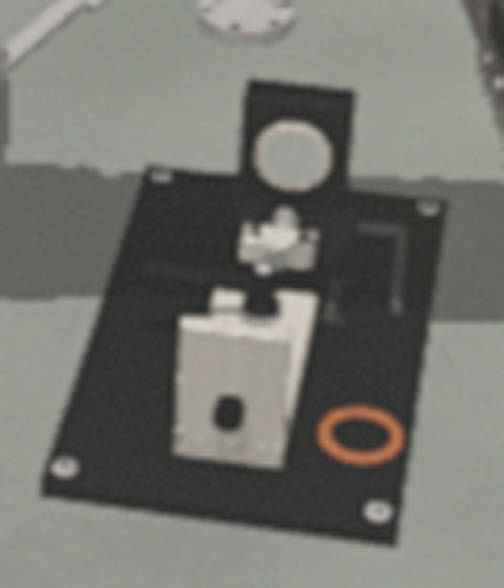

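Run:
```python
from h import *
cw=info('wrist'); cs=info('scene'); cd=info('side')
W=[(207.7,52.3),(383,97),(158.2,320.4),(299.6,360.4)]
S=[(210+x/3.3,220+y/3.3) for x,y in[(536,413),(257,541),(301,111),(65,191)]]
D=[(290+x/4.2,170+y/4.2) for x,y in[(160,176),(429,208),(65,467),(378,511)]]
for c,P in((cw,W),(cs,S),(cd,D)):
    p=onz(c,P,13); m=p.mean(0); xa=p[0]+p[1]-p[2]-p[3]; ya=p[0]+p[2]-p[1]-p[3]
    print(p.round(1).tolist()); print(m.round(1),np.arctan2(xa[1],xa[0]),np.arctan2(ya[1],ya[0])-np.pi/2,np.linalg.norm(xa)/2,np.linalg.norm(ya)/2)
p=onz(cw,[(264,179),(177,226.8),(245.5,232)],[19,56,59]);print(p)
# bracket foot front corners (top z=24) wrist; plate top edge corners in scene/side z=114
print(onz(cw,[(140+250/2.8,170+55/2.8),(140+415/2.8,170+97/2.8)],24))
print(onz(cs,[(210+152/3.3,220+85/3.3),(210+243/3.3,220+62/3.3)],102))
print(onz(cd,[(290+178/4.2,170+317/4.2),(290+292/4.2,170+340/4.2)],102))
print(cw)
```

```text
[[540.6, 155.5, 13.0], [710.4, 106.7, 13.0], [456.3, -137.6, 13.0], [625.7, -186.2, 13.0]]
[583.3 -15.4  13. ] 1.2900698685538539 1.291431121313817 304.9636786360836 176.43409436093484
[[538.5, 154.9, 13.0], [707.8, 106.9, 13.0], [453.9, -137.9, 13.0], [623.4, -186.0, 13.0]]
[580.9 -15.5  13. ] 1.289756642700381 1.2945668313628964 304.7679290614302 176.10320622816386
[[539.0, 152.5, 13.0], [709.2, 104.3, 13.0], [455.9, -137.0, 13.0], [624.6, -185.5, 13.0]]
[582.2 -16.4  13. ] 1.2888754132859856 1.2927985809581366 301.5162956462877 176.1804942888782
[[596.04472991  26.96793551  19.        ]
 [516.80546206 -10.08660578  56.        ]
 [583.61390457 -14.59272606  59.        ]]
[[562.15645204  18.00402488  24.        ]
 [619.53507923   2.42305234  24.        ]]
[[ 574.56563212 -142.44904034  102.        ]
 [ 517.69094921 -120.41749596  102.        ]]
[[ 518.51739277 -119.72730845  102.        ]
 [ 577.65493959 -144.25863554  102.        ]]
{'intrinsics': array([[371.64829954,   0.        , 320.77079863],
       [  0.        , 371.64829954, 240.67121376],
       [  0.        ,   0.        ,   1.        ]]), 'eye': array([650.96735143,  78.12617835, 373.07096391]), 'rotation': array([-3.10783280e-01,  2.32115698e-04, -3.96950641e-04]), 'fish': True}
```

drive_tool(offset=[[0.13,0.08,-0.099],[0.13,0.08,-0.099],[0.13,0.08,-0.099],[0.13,0.08,-0.099],[0.13,0.08,-0.099],[0.13,0.08,-0.099],[0.13,0.08,-0.099],[0.13,0.08,-0.099],[0.13,0.08,-0.099],[0.13,0.08,-0.099],[0.13,0.08,-0.099],[0.13,0.08,-0.099],[0.13,0.08,-0.099],[0.13,0.08,-0.099]], spin=[-74,-74,-74,-74,-74,-74,-74,-74,-74,-74,-74,-74,-74,-74], claw=[-1,-1,-1,-1,-1,-1,-1,-1,-1,-1,-1,-1,-1,-1], newtons=40)

```text
clock: 1.32
position: [550.9, -129.9, 151.2]
tcp_rot: [-1.571, 0.0, -0.282]
wrist_force: [0.2, 0.5, 0.9]
grip_width: 1.002
```

Run:
```python
from h import *
import json
s=arm.get_state(); print(s['position'],s['tcp_rot'],s['wrist_force'],s['clock'])
c=info('wrist'); p,d=viewer.camera('wrist'); p=p[:,:,::-1]; cv2.imwrite('pics/w1.png',p); print(c)
u=np.array([np.cos(1.29),np.sin(1.29)]);v=np.array([-u[1],u[0]]);o=np.array([582.3,-15.6])
```

```text
[ 550.94109479 -129.92655632  151.2298596 ] [-1.57077748e+00  1.47522746e-04 -2.81573520e-01] [0.16022194 0.47605987 0.92449049] 1.3167
{'intrinsics': array([[371.64829954,   0.        , 320.77079863],
       [  0.        , 371.64829954, 240.67121376],
       [  0.        ,   0.        ,   1.        ]]), 'eye': array([ 477.03372095, -108.29472221,  293.48246861]), 'rotation': array([-3.10781433e-01,  5.22833112e-04,  1.28878443e+00]), 'fish': True}
```

View pics/w1.png

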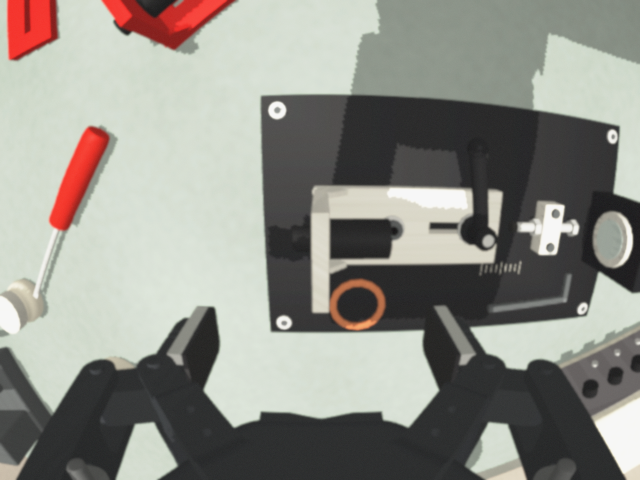

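Run:
```python
from h import *
p=cv2.imread('pics/w1.png'); crop(p,250,170,330,160,2.4,'pics/w1a.png')
```

```text
(no output)
```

View pics/w1a.png

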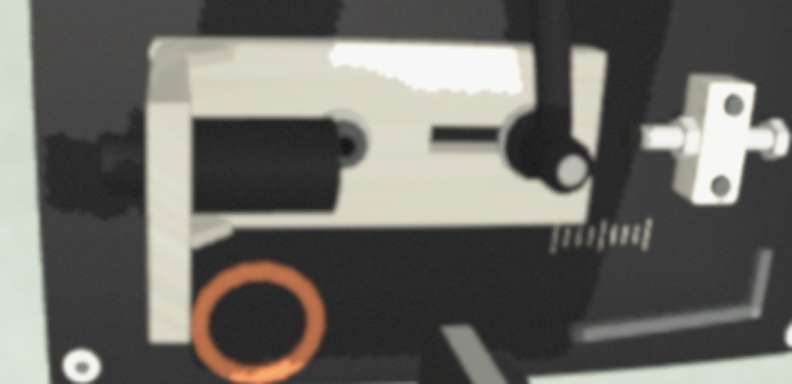

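```bash
cat >> h.py <<'E'
yaw=1.29
def topanel(p,o=(582.3,-15.6)):
    p=np.atleast_2d(p); d=p[:,:2]-np.array(o); return np.c_[d[:,0]*np.cos(yaw)+d[:,1]*np.sin(yaw),-d[:,0]*np.sin(yaw)+d[:,1]*np.cos(yaw)]
E
python3 - <<'E'
from h import *
c={'intrinsics': np.array([[371.64829954,0,320.77079863],[0,371.64829954,240.67121376],[0,0,1]]), 'eye': np.array([ 477.03372095, -108.29472221,  293.48246861]), 'rotation': np.array([-3.10781433e-01,  5.22833112e-04,  1.28878443e+00]), 'fish': True}
f=lambda a:[(250+x/2.4,170+y/2.4) for x,y in a]
P=onz(c,f([(148,103),(190,103),(150,343),(190,343),(605,52),(585,223),(641,137),(690,137),(537,138)]),[102]*4+[24]*2+[19,19,24])
print(P.round(1)); print(P[:4].mean(0)); print(topanel(P).round(1),topanel(P[:4].mean(0)))
print(topanel(onz(c,[(278,110),(613,136),(283.5,323),(583,309.5)],13)).round(1), topanel(onz(c,[(480,147)],56)))
E
```

```text
[[ 519.9 -125.8  102. ]
 [ 522.5 -116.9  102. ]
 [ 577.4 -142.5  102. ]
 [ 580.1 -133.1  102. ]
 [ 560.9   17.6   24. ]
 [ 619.4    1.6   24. ]
 [ 596.3   29.9   19. ]
 [ 602.    50.8   19. ]
 [ 583.5  -12.1   24. ]]
[ 549.96880039 -129.60937537  102.        ]
[[-123.2   29.4]
 [-113.9   29.4]
 [-123.3  -30.4]
 [-113.6  -30.5]
 [  26.    29.8]
 [  26.8  -30.9]
 [  47.6   -0.8]
 [  69.2   -0.5]
 [   3.6   -0.2]] [[-118.50385583   -0.52942761]]
[[-150.1   87.4]
 [ 155.2   88. ]
 [-151.1  -90. ]
 [ 156.   -90.6]] [[-11.23108376  65.26721234]]
```

drive_tool(offset=[[0,0.03,0],[0,0.06,0],[0,0.078,0],[0,0.078,0],[0,0.078,0],[0,0.078,0],[0,0.078,0],[0,0.078,0],[0,0.078,0],[0,0.078,0]], spin=[0,0,0,0,0,0,0,0,0,0], claw=[-1,-1,-1,-1,0,0.3,0.3,0.3,0.3,0.3], newtons=40)

```text
clock: 2.2
position: [551.3, -130.1, 74.0]
tcp_rot: [-1.571, -0.001, -0.279]
wrist_force: [-0.0, 0.6, -0.2]
grip_width: 0.35
```

Run:
```python
from h import *
s=arm.get_state(); print(s['position'],s['tcp_rot'],s['wrist_force'],s['grip_width'])
c=info('wrist'); p,d=viewer.camera('wrist'); p=p[:,:,::-1]; cv2.imwrite('pics/w2.png',p)
c=info('scene'); p,d=viewer.camera('scene'); p=p[:,:,::-1]; crop(p,190,190,200,160,3.3,'pics/s2.png')
```

```text
[ 551.34144889 -130.08034158   73.99594187] [-1.57079163e+00 -1.06475183e-03 -2.79364437e-01] [-0.02574703  0.6116247  -0.23583305] 0.34954007447723723
```

View pics/w2.png

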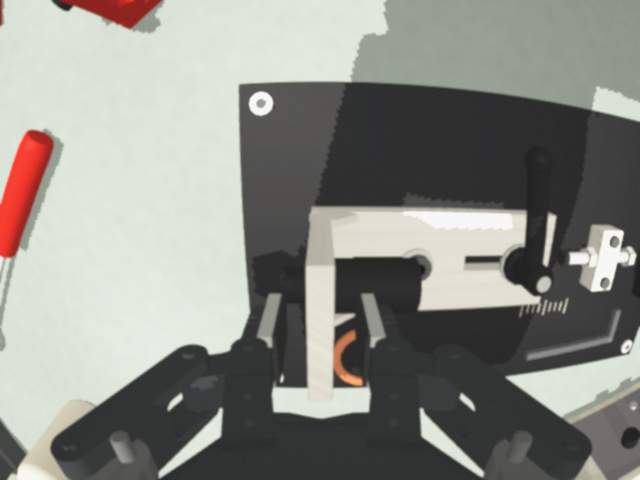

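View pics/s2.png

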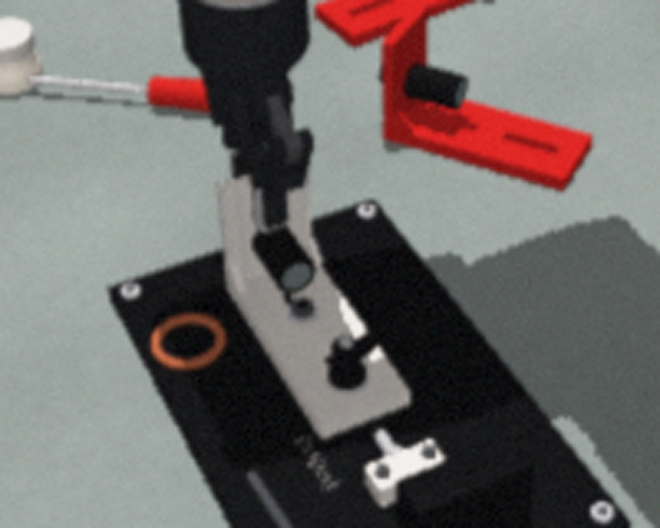

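The fingers straddle the plate's top: pads at columns 275 and 372, plate at 320 in the wrist view. I'll close.

drive_tool(offset=[[0,0,0],[0,0,0],[0,0,0],[0,0,0],[0,0,0],[0,0,0],[0,0,0],[0,0,0]], spin=[0,0,0,0,0,0,0,0], claw=[0.6,0.7,0.8,1,1,1,1,1], newtons=40)

```text
clock: 2.97
position: [551.0, -130.0, 73.4]
tcp_rot: [-1.571, -0.0, -0.279]
wrist_force: [-0.9, 0.9, 5.1]
grip_width: 0.108
```

Run:
```python
from h import *
s=arm.get_state(); print(s['position'],s['tcp_rot'],s['wrist_force'],s['moment'],s['grip_width'])
c=info('wrist'); p,d=viewer.camera('wrist'); p=p[:,:,::-1]; crop(p,230,180,410,210,1.9,'pics/w3.png')
```

```text
[ 551.01668449 -129.96233213   73.42004199] [-1.57079495e+00 -4.54283639e-05 -2.79215362e-01] [-0.91452526  0.86921146  5.08979465] [0.15661595 0.16406359 0.01581761] 0.10776302306986596
```

View pics/w3.png

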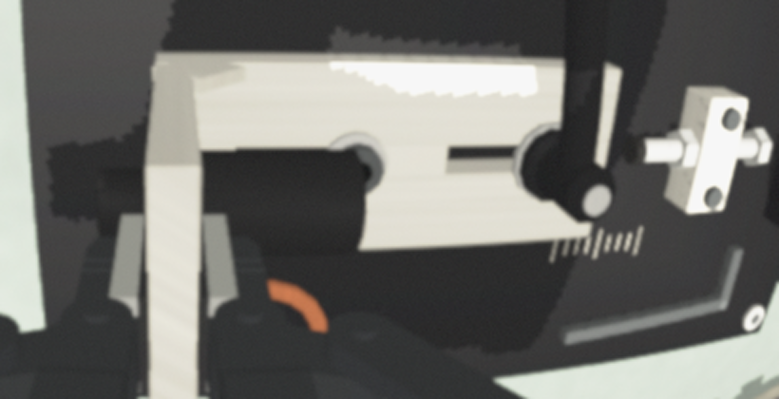

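Run:
```python
from h import *
c=info('wrist')
f=lambda a:[(230+x/1.9,180+y/1.9) for x,y in a]
print(topanel(onz(c,f([(626,150),(642,150),(690,150),(621,68),(590,238),(606,164)]),[19,19,19,24,24,12])).round(1))
p=cv2.imread('pics/w3.png'); crop(cv2.convertScaleAbs(p,alpha=2.5,beta=0),560,60,180,150,4,'pics/w3a.png')
```

```text
[[ 39.1  -0.3]
 [ 46.7  -0.4]
 [ 71.3  -0.9]
 [ 26.5  30. ]
 [ 27.8 -31.1]
 [ 36.5  -8.1]]
```

View pics/w3a.png

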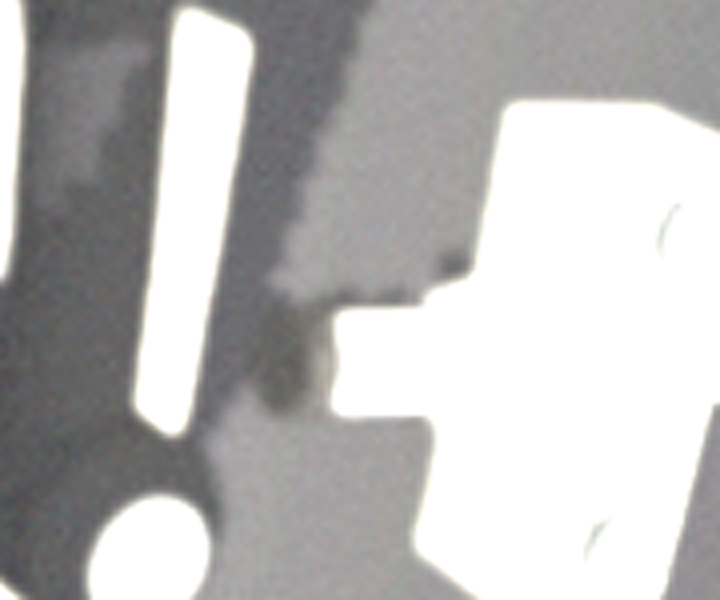

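drive_tool(offset=[[0,0,0.001],[0,0,0.002],[0,0,0.003],[0,0,0.004],[0,0,0.005],[0,0,0.006],[0,0,0.007],[0,0,0.007]], spin=[0,0,0,0,0,0,0,0], claw=[1,1,1,1,1,1,1,1])

```text
clock: 3.68
position: [553.1, -123.3, 73.4]
tcp_rot: [-1.571, -0.0, -0.279]
wrist_force: [-0.4, -3.0, 5.4]
grip_width: 0.113
```

```bash
cat > st.py <<'E'
from h import *
s=arm.get_state(); a=1.2918; u=np.array([np.cos(a),np.sin(a)]); v=np.array([-u[1],u[0]])
P=topanel(s['position'])[0]
print('t',s['clock'],'panel',P.round(2),'z',s['position'][2].round(2),'rot',s['tcp_rot'].round(4),'Fu',(s['wrist_force'][:2]@u).round(2),'Fv',(s['wrist_force'][:2]@v).round(2),'Fz',s['wrist_force'][2].round(2),'M',s['moment'].round(2),'g',round(s['grip_width'],3))
E
python3 st.py
```

```text
t 3.6833 panel [-111.55   -1.83] z 73.42 rot [-1.5709e+00 -4.0000e-04 -2.7910e-01] Fu -3.0 Fv -0.39 Fz 5.36 M [-0.37  0.15  0.04] g 0.113
```

drive_tool(offset=[[0,0,0.0005],[0,0,0.001],[0,0,0.0015],[0,0,0.002]], spin=[0,0,0,0], claw=[1,1,1,1])

```text
clock: 4.02
position: [553.7, -121.5, 73.4]
tcp_rot: [-1.571, -0.0, -0.279]
wrist_force: [-1.5, -4.0, 6.5]
grip_width: 0.105
```

```bash
python3 st.py
```

```text
t 4.0167 panel [-109.72   -1.85] z 73.41 rot [-1.571e+00 -4.000e-04 -2.792e-01] Fu -4.23 Fv 0.32 Fz 6.53 M [-0.7   0.21 -0.02] g 0.105
```

drive_tool(offset=[[0,0,0.0005],[0,0,0.001]], spin=[0,0], claw=[1,1])

```text
clock: 4.18
position: [553.9, -120.5, 73.4]
tcp_rot: [-1.571, -0.0, -0.279]
wrist_force: [-1.5, -4.7, 5.8]
grip_width: 0.112
```

```bash
python3 st.py
```

```text
t 4.1833 panel [-108.68   -1.84] z 73.43 rot [-1.571e+00 -4.000e-04 -2.792e-01] Fu -4.92 Fv 0.17 Fz 5.82 M [-0.7   0.22 -0.05] g 0.112
```

drive_tool(offset=[[0,0,0.0005],[0,0,0.001]], spin=[0,0], claw=[1,1])

```text
clock: 4.35
position: [554.2, -119.6, 73.4]
tcp_rot: [-1.571, -0.0, -0.279]
wrist_force: [-0.6, -5.2, 4.5]
grip_width: 0.111
```

```bash
python3 st.py
```

```text
t 4.35 panel [-107.71   -1.85] z 73.42 rot [-1.571e+00 -5.000e-04 -2.792e-01] Fu -5.11 Fv -0.89 Fz 4.49 M [-0.66  0.24  0.01] g 0.111
```

drive_tool(offset=[[0,0,0.0005],[0,0,0.0005]], spin=[0,0], claw=[1,1])

```text
clock: 4.52
position: [554.4, -119.1, 73.4]
tcp_rot: [-1.571, -0.0, -0.279]
wrist_force: [-1.0, -4.0, 5.6]
grip_width: 0.11
```

```bash
python3 st.py
```

```text
t 4.5167 panel [-107.14   -1.84] z 73.4 rot [-1.571e+00 -4.000e-04 -2.791e-01] Fu -4.12 Fv -0.18 Fz 5.59 M [-0.58  0.19 -0.02] g 0.11
```

drive_tool(offset=[[0,0,0.0005],[0,0,0.0005]], spin=[0,0], claw=[1,1])

```text
clock: 4.68
position: [554.5, -118.6, 73.4]
tcp_rot: [-1.571, -0.0, -0.279]
wrist_force: [-1.0, -3.6, 5.3]
grip_width: 0.106
```

```bash
python3 st.py
python3 - <<'E'
from h import *
p,d=viewer.camera('wrist'); p=p[:,:,::-1]; crop(cv2.convertScaleAbs(p,alpha=2.2),490,200,130,110,6,'pics/w4.png')
E
```

```text
t 4.6833 panel [-106.67   -1.84] z 73.42 rot [-1.571e+00 -4.000e-04 -2.792e-01] Fu -3.74 Fv -0.06 Fz 5.31 M [-0.55  0.17  0.05] g 0.106
```

View pics/w4.png

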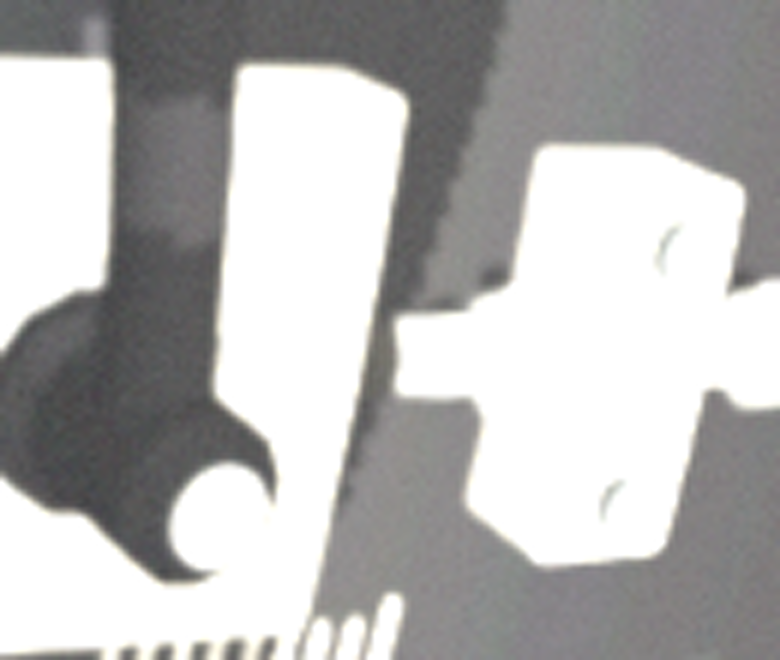

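drive_tool(offset=[[0,0,0.0005],[0,0,0.0005]], spin=[0,0], claw=[1,1])

```text
clock: 4.9
position: [554.6, -118.1, 73.4]
tcp_rot: [-1.571, -0.0, -0.279]
wrist_force: [-1.3, -4.2, 4.4]
grip_width: 0.109
```

```bash
python3 st.py
```

```text
t 4.9 panel [-106.16   -1.83] z 73.44 rot [-1.571e+00 -5.000e-04 -2.792e-01] Fu -4.43 Fv 0.09 Fz 4.42 M [-0.61  0.16 -0.  ] g 0.109
```

drive_tool(offset=[[0,0,0.0005],[0,0,0.0005]], spin=[0,0], claw=[1,1])

```text
clock: 5.07
position: [554.8, -117.6, 73.4]
tcp_rot: [-1.571, -0.0, -0.279]
wrist_force: [-0.9, -4.4, 4.9]
grip_width: 0.112
```

```bash
python3 st.py
```

```text
t 5.0667 panel [-105.67   -1.85] z 73.43 rot [-1.571e+00 -5.000e-04 -2.792e-01] Fu -4.46 Fv -0.32 Fz 4.93 M [-0.62  0.19 -0.01] g 0.112
```

drive_tool(offset=[[0,0,0.0005],[0,0,0.0005]], spin=[0,0], claw=[1,1])

```text
clock: 5.23
position: [554.9, -117.2, 73.4]
tcp_rot: [-1.571, -0.0, -0.279]
wrist_force: [-1.2, -3.7, 4.2]
grip_width: 0.113
```

```bash
python3 st.py
```

```text
t 5.2333 panel [-105.17   -1.85] z 73.42 rot [-1.571e+00 -5.000e-04 -2.792e-01] Fu -3.88 Fv 0.11 Fz 4.2 M [-0.6  0.2  0. ] g 0.113
```

drive_tool(offset=[[0,0,0.0005],[0,0,0.0005]], spin=[0,0], claw=[1,1])

```text
clock: 5.4
position: [555.0, -116.7, 73.4]
tcp_rot: [-1.571, -0.0, -0.279]
wrist_force: [-1.0, -5.0, 5.8]
grip_width: 0.112
```

```bash
python3 st.py
```

```text
t 5.4 panel [-104.66   -1.81] z 73.4 rot [-1.571e+00 -4.000e-04 -2.791e-01] Fu -5.07 Fv -0.46 Fz 5.77 M [-0.58  0.19 -0.03] g 0.112
```

drive_tool(offset=[[0,0,0.0005],[0,0,0.0005]], spin=[0,0], claw=[1,1])

```text
clock: 5.57
position: [555.2, -116.3, 73.4]
tcp_rot: [-1.571, -0.0, -0.279]
wrist_force: [-1.1, -4.3, 5.1]
grip_width: 0.113
```

```bash
python3 st.py
```

```text
t 5.5667 panel [-104.23   -1.86] z 73.41 rot [-1.571e+00 -4.000e-04 -2.792e-01] Fu -4.43 Fv -0.15 Fz 5.14 M [-0.68  0.23  0.01] g 0.113
```

drive_tool(offset=[[0,0,0.0005],[0,0,0.0005]], spin=[0,0], claw=[1,1])

```text
clock: 5.73
position: [555.3, -115.8, 73.4]
tcp_rot: [-1.571, -0.0, -0.279]
wrist_force: [-1.5, -5.6, 4.4]
grip_width: 0.112
```

```bash
python3 st.py;  python3 - <<'E'
from h import *
p,d=viewer.camera('wrist'); p=p[:,:,::-1]; crop(cv2.convertScaleAbs(p,alpha=2.2),490,200,130,110,6,'pics/w5.png')
p,d=viewer.camera('scene'); p=p[:,:,::-1]; crop(cv2.convertScaleAbs(p,alpha=2.),260,280,100,80,7,'pics/s5.png')
E
```

```text
t 5.7333 panel [-103.8    -1.81] z 73.41 rot [-1.5711e+00 -4.0000e-04 -2.7910e-01] Fu -5.78 Fv -0.1 Fz 4.45 M [-0.88  0.3   0.08] g 0.112
```

View pics/w5.png

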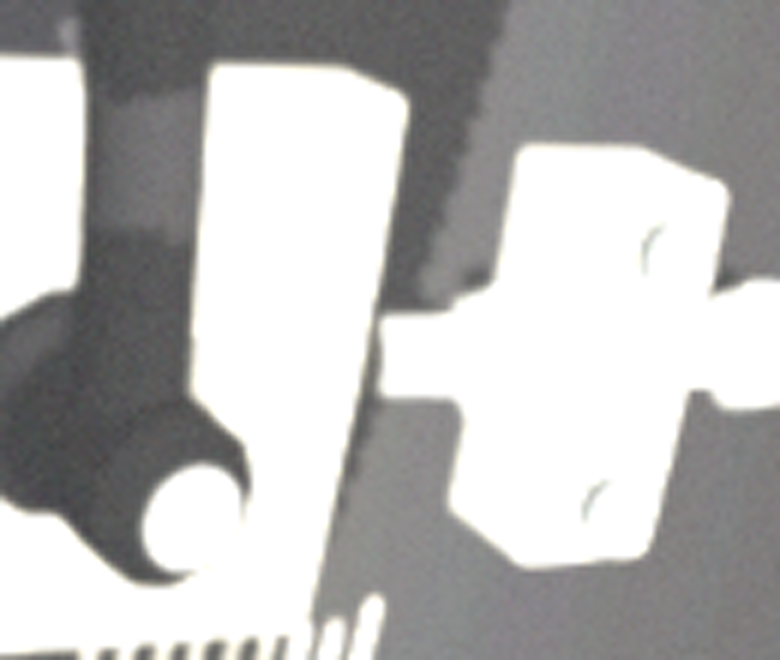

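View pics/s5.png

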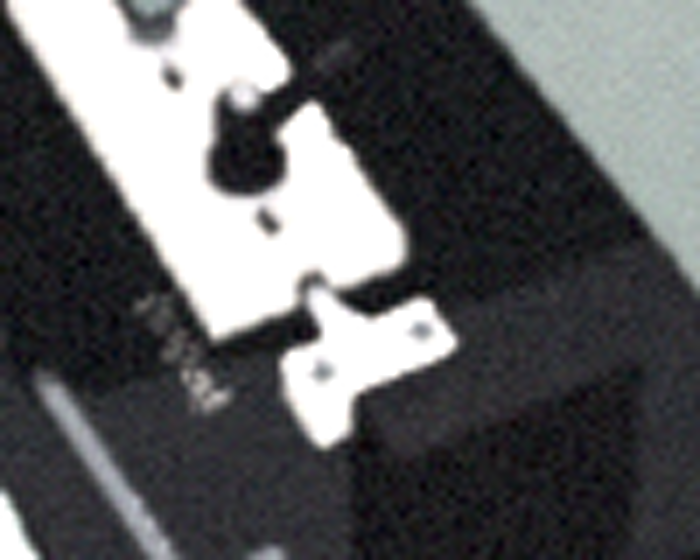

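drive_tool(offset=[[0,0,0.0004],[0,0,0.0004]], spin=[0,0], claw=[1,1])

```text
clock: 6.0
position: [555.4, -115.6, 73.4]
tcp_rot: [-1.571, -0.0, -0.279]
wrist_force: [-0.7, -6.7, 6.1]
grip_width: 0.112
```

```bash
python3 st.py
```

```text
t 6.0 panel [-103.53   -1.84] z 73.41 rot [-1.5712e+00 -4.0000e-04 -2.7920e-01] Fu -6.65 Fv -1.16 Fz 6.05 M [-1.02  0.33 -0.01] g 0.112
```

drive_tool(offset=[[0,0,0.0004],[0,0,0.0004]], spin=[0,0], claw=[1,1])

```text
clock: 6.17
position: [555.5, -115.3, 73.4]
tcp_rot: [-1.571, -0.0, -0.279]
wrist_force: [-2.0, -8.9, 4.5]
grip_width: 0.11
```

```bash
python3 st.py
```

```text
t 6.1667 panel [-103.2    -1.87] z 73.43 rot [-1.5713e+00 -5.0000e-04 -2.7910e-01] Fu -9.13 Fv -0.53 Fz 4.47 M [-1.23  0.39 -0.03] g 0.11
```

drive_tool(offset=[[0,0,0.0004],[0,0,0.0004],[0,0,0.0004]], spin=[0,0,0], claw=[1,1,1])

```text
clock: 6.42
position: [555.6, -115.0, 73.4]
tcp_rot: [-1.571, -0.0, -0.279]
wrist_force: [-2.4, -10.0, 5.0]
grip_width: 0.111
```

```bash
python3 st.py
```

```text
t 6.4167 panel [-102.89   -1.85] z 73.42 rot [-1.5714e+00 -4.0000e-04 -2.7910e-01] Fu -10.32 Fv -0.43 Fz 4.97 M [-1.38  0.44  0.03] g 0.111
```

drive_tool(offset=[[0,0,0],[0,0,0],[0,0,0],[0,0,0],[0,0,0]], spin=[0,0,0,0,0], claw=[1,0.6,0.4,0.3,0.3])

```text
clock: 6.83
position: [555.4, -114.2, 73.1]
tcp_rot: [-1.571, 0.0, -0.279]
wrist_force: [0.2, 0.1, -0.2]
grip_width: 0.348
```

```bash
python3 st.py
python3 - <<'E'
from h import *
p,d=viewer.camera('wrist'); p=p[:,:,::-1]; cv2.imwrite('pics/w6f.png',p); crop(cv2.convertScaleAbs(p,alpha=2.2),490,200,130,110,6,'pics/w6.png')
E
```

```text
t 6.8333 panel [-102.19   -1.46] z 73.14 rot [-1.5707e+00  3.0000e-04 -2.7920e-01] Fu 0.14 Fv -0.16 Fz -0.21 M [-0.03  0.03 -0.  ] g 0.348
```

View pics/w6.png

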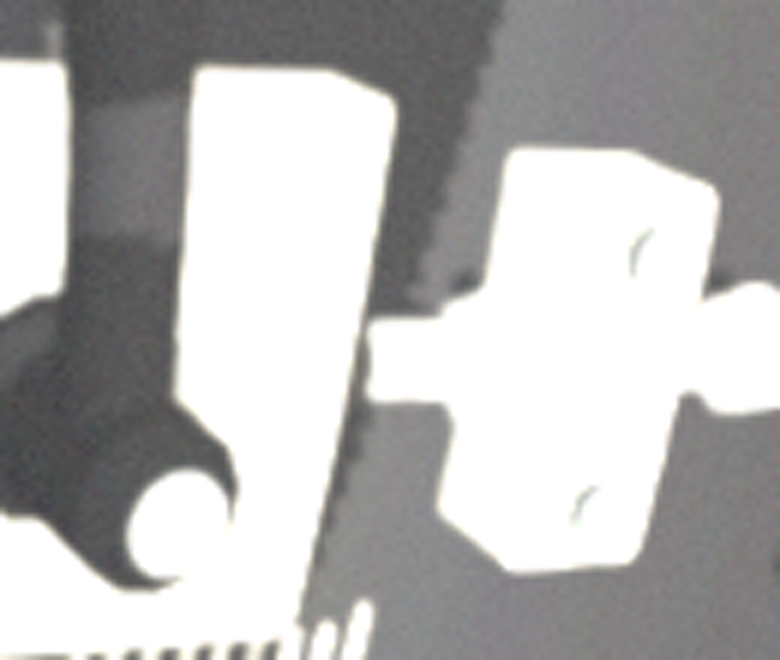

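View pics/w6f.png

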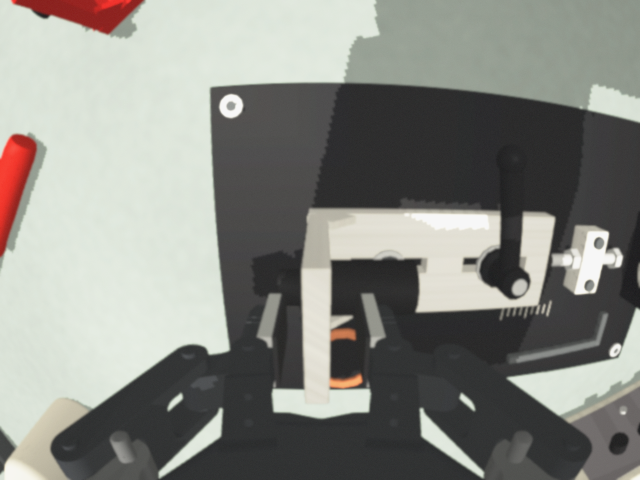

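drive_tool(offset=[[0,-0.035,0],[0,-0.067,0],[0,-0.067,0],[-0.02,-0.067,0.03],[-0.042,-0.067,0.06],[-0.063,-0.067,0.091],[-0.063,-0.067,0.091],[-0.063,-0.067,0.091],[-0.063,-0.067,0.091],[-0.063,-0.067,0.091]], spin=[0,0,0,-5,-10,-10,-10,-10,-10,-10], claw=[0.3,0.3,0.3,0.3,0.3,0.3,0.3,0.3,0.3,0.3])

```text
clock: 7.72
position: [520.5, -10.2, 140.3]
tcp_rot: [-1.571, -0.001, -0.105]
wrist_force: [0.8, 0.0, -0.2]
grip_width: 0.352
```

```bash
python3 st.py
python3 - <<'E'
from h import *
c=info('wrist');print(c['eye'],c['rotation']);p,d=viewer.camera('wrist'); p=p[:,:,::-1]; cv2.imwrite('pics/w7.png',p)
E
```

```text
t 7.7167 panel [-11.95  60.88] z 140.34 rot [-1.5709e+00 -5.0000e-04 -1.0530e-01] Fu 0.24 Fv -0.79 Fz -0.19 M [ 0.04  0.01 -0.02] g 0.352
[443.883633    -2.01675604 282.55712222] [-3.11397390e-01  7.51579386e-04  1.46509725e+00]
```

View pics/w7.png

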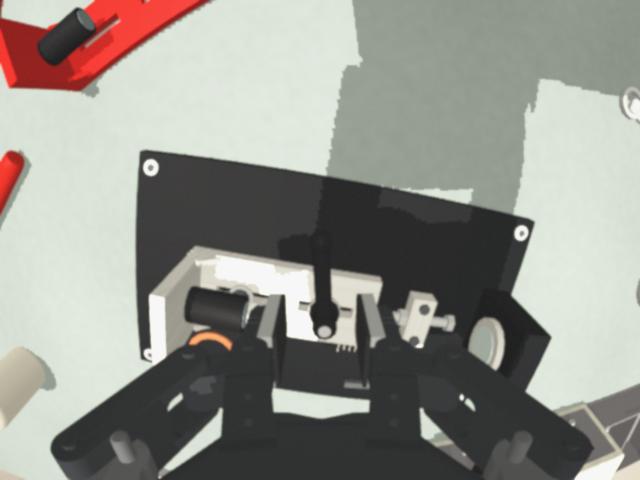

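Run:
```python
from h import *
p=cv2.imread('pics/w7.png'); crop(cv2.convertScaleAbs(p,alpha=2.5),260,210,140,150,4,'pics/w7a.png')
c=info('wrist')
P=onz(c,[(320,242),(325,332)],[56,60]);print(P,topanel(P))
```

```text
[[517.12729736 -10.63903373  56.        ]
 [581.93421087 -14.07549702  60.        ]] [[-13.29404604  63.99500524]
 [  1.36342812   0.77393462]]
```

View pics/w7a.png

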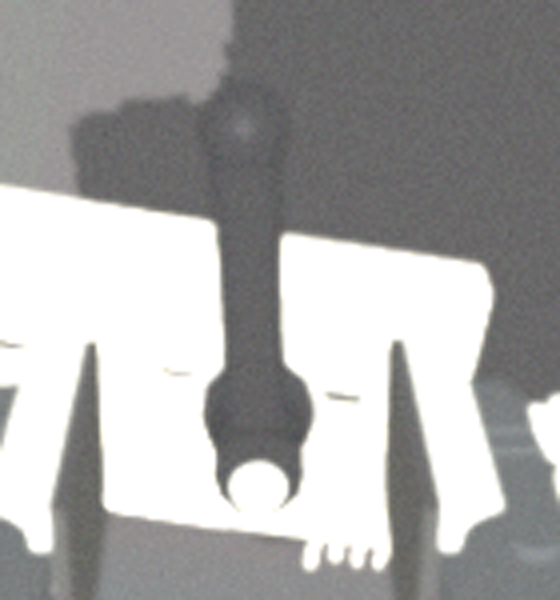

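drive_tool(offset=[[0,0.03,0],[0,0.06,0],[0,0.08,0],[0,0.1,0],[0,0.1,0],[0,0.1,0]], spin=[-1,-1,-1,-1,-1,-1], claw=[0.3,0.3,0.3,0.3,0.3,0.3])

```text
clock: 8.27
position: [519.5, -10.3, 39.7]
tcp_rot: [-1.571, 0.002, -0.088]
wrist_force: [-0.5, -0.6, 0.3]
grip_width: 0.351
```

```bash
python3 st.py
python3 - <<'E'
from h import *
c=info('wrist');print(c['eye'],c['rotation']);p,d=viewer.camera('wrist'); p=p[:,:,::-1]; cv2.imwrite('pics/w8.png',cv2.convertScaleAbs(p,alpha=1.7))
E
```

```text
t 8.2667 panel [-12.27  61.79] z 39.71 rot [-1.5708  0.0021 -0.0885] Fu -0.69 Fv 0.36 Fz 0.26 M [0.   0.04 0.01] g 0.351
[443.11212991  -3.41491303 182.11400057] [-3.08702998e-01  7.19931414e-04  1.48193380e+00]
```

View pics/w8.png

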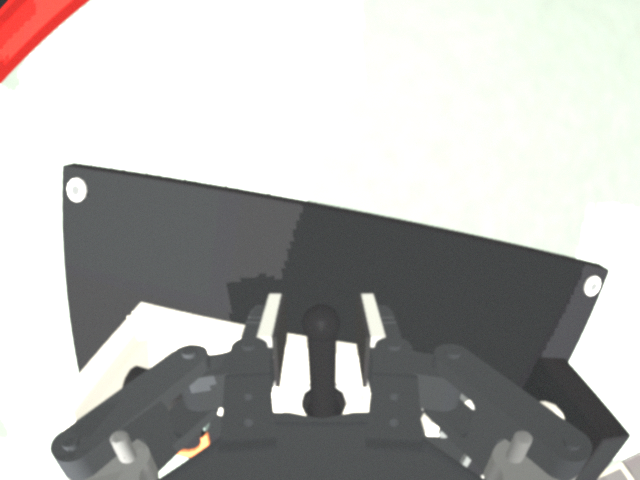

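```bash
cat > arc.py <<'E'
import sys
from h import *
s=arm.get_state(); T=s['position'][:2]; A=np.array([582.3,-15.6]); yw=s['tcp_rot'][2]
X=np.array([np.cos(yw),np.sin(yw)]); Z=np.array([-np.sin(yw),np.cos(yw)])
r=T-A; print('r',np.hypot(*r),'ang panel',np.arctan2(r[1],r[0])-1.29)
for th in map(float,sys.argv[1:]):
    q=R.from_euler('z',-th,degrees=True).as_matrix()[:2,:2]@r-r
    print(th,'x %.4f z %.4f'%(q@X/1000,q@Z/1000))
E
python3 arc.py 2 4 6 8 10 13 16 19 22 25
```

```text
r 62.29022377981752 ang panel 1.7641541870484763
2.0 x 0.0000 z 0.0022
4.0 x 0.0001 z 0.0043
6.0 x 0.0003 z 0.0065
8.0 x 0.0006 z 0.0087
10.0 x 0.0009 z 0.0108
13.0 x 0.0016 z 0.0140
16.0 x 0.0024 z 0.0172
19.0 x 0.0034 z 0.0203
22.0 x 0.0045 z 0.0233
25.0 x 0.0058 z 0.0263
```

drive_tool(offset=[[0,0,0.0022],[0.0001,0,0.0043],[0.0003,0,0.0065],[0.0006,0,0.0087],[0.0009,0,0.0108],[0.0016,0,0.014],[0.0024,0,0.0172],[0.0034,0,0.0203],[0.0045,0,0.0233],[0.0058,0,0.0263],[0.0058,0,0.0263]], spin=[2,4,6,8,10,13,16,19,22,25,25], claw=[0.3,0.3,0.3,0.3,0.3,0.3,0.3,0.3,0.3,0.3,0.3])

```text
clock: 9.23
position: [529.3, 16.1, 41.9]
tcp_rot: [-1.57, -0.002, -0.526]
wrist_force: [0.8, -0.4, -0.4]
grip_width: 0.35
```

```bash
python3 st.py; python3 arc.py 2 4 6 8 10 12 14 16 18 20 22;  python3 - <<'E'
from h import *
c=info('wrist');p,d=viewer.camera('wrist'); p=p[:,:,::-1]; cv2.imwrite('pics/w9.png',cv2.convertScaleAbs(p,alpha=1.7))
E
```

```text
t 9.2333 panel [15.79 59.75] z 41.89 rot [-1.5697 -0.0021 -0.5264] Fu -0.2 Fv -0.86 Fz -0.36 M [-0.01 -0.04  0.04] g 0.35
r 61.79940075762236 ang panel 1.3123708881001432
2.0 x 0.0001 z 0.0022
4.0 x 0.0002 z 0.0043
6.0 x 0.0004 z 0.0065
8.0 x 0.0007 z 0.0086
10.0 x 0.0011 z 0.0107
12.0 x 0.0015 z 0.0128
14.0 x 0.0020 z 0.0149
16.0 x 0.0026 z 0.0170
18.0 x 0.0033 z 0.0191
20.0 x 0.0040 z 0.0211
22.0 x 0.0048 z 0.0231
```

View pics/w9.png

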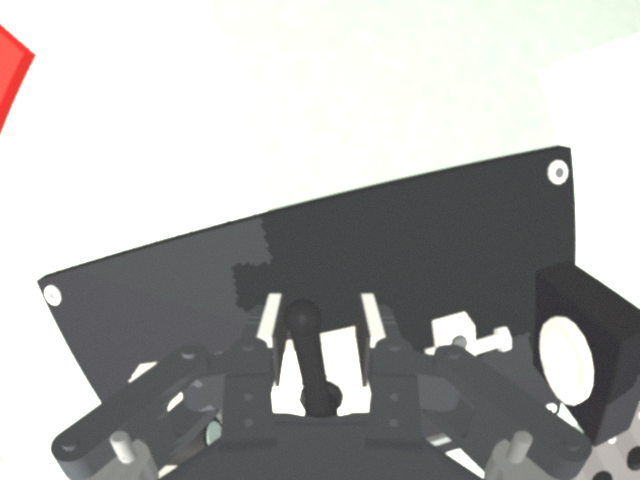

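drive_tool(offset=[[0.0001,0,0.0022],[0.0002,0,0.0043],[0.0004,0,0.0065],[0.0007,0,0.0086],[0.0011,0,0.0107],[0.0015,0,0.0128],[0.002,0,0.0149],[0.0026,0,0.017],[0.0033,0,0.0191],[0.0033,0,0.0191]], spin=[2,4,6,8,10,12,14,16,18,18], claw=[0.3,0.3,0.3,0.3,0.3,0.3,0.3,0.3,0.3,0.3])

```text
clock: 10.12
position: [540.9, 30.9, 41.1]
tcp_rot: [-1.57, -0.001, -0.838]
wrist_force: [-1.6, -1.0, 1.0]
grip_width: 0.354
```

```bash
python3 st.py; python3 arc.py 2 4 6 8 10 12 14 16 18 20 22;  python3 - <<'E'
from h import *
c=info('wrist');p,d=viewer.camera('wrist'); p=p[:,:,::-1]; cv2.imwrite('pics/w10.png',cv2.convertScaleAbs(p,alpha=1.7))
E
```

```text
t 10.1167 panel [33.19 52.61] z 41.15 rot [-1.5701e+00 -7.0000e-04 -8.3770e-01] Fu -1.39 Fv 1.22 Fz 1.02 M [-0.07  0.16 -0.01] g 0.354
r 62.20173987722981 ang panel 1.0080128012363838
2.0 x 0.0001 z 0.0022
4.0 x 0.0002 z 0.0043
6.0 x 0.0004 z 0.0065
8.0 x 0.0007 z 0.0087
10.0 x 0.0010 z 0.0108
12.0 x 0.0014 z 0.0129
14.0 x 0.0019 z 0.0150
16.0 x 0.0025 z 0.0171
18.0 x 0.0032 z 0.0192
20.0 x 0.0039 z 0.0213
22.0 x 0.0047 z 0.0233
```

View pics/w10.png

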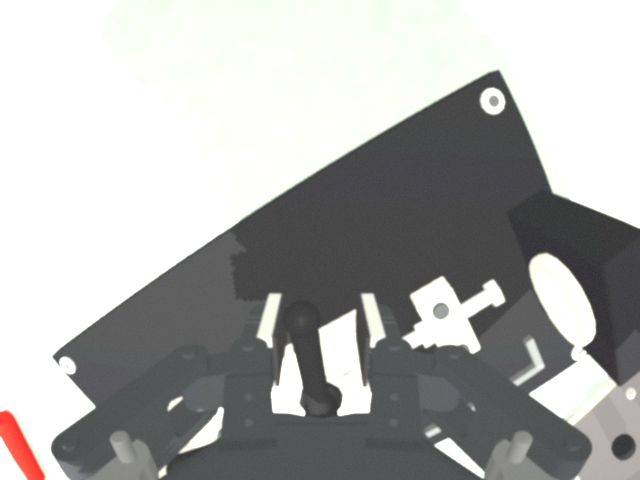

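drive_tool(offset=[[0.0001,0,0.0022],[0.0002,0,0.0043],[0.0004,0,0.0065],[0.0007,0,0.0087],[0.001,0,0.0108],[0.0014,0,0.0129],[0.0019,0,0.015],[0.0025,0,0.0171],[0.0032,0,0.0192],[0.0039,0,0.0213],[0.0039,0,0.0213]], spin=[2,4,6,8,10,12,14,16,18,20,20], claw=[0.3,0.3,0.3,0.3,0.3,0.3,0.3,0.3,0.3,0.3,0.3])

```text
clock: 11.08
position: [558.8, 42.2, 40.6]
tcp_rot: [-1.571, 0.0, -1.186]
wrist_force: [-3.1, -0.6, 2.6]
grip_width: 0.346
```

```bash
python3 st.py; python3 arc.py 2 4 6 8 10 12 14 16 ;  python3 - <<'E'
from h import *
c=info('wrist');p,d=viewer.camera('wrist'); p=p[:,:,::-1]; cv2.imwrite('pics/w11.png',cv2.convertScaleAbs(p,alpha=1.7))
q=topanel(onz(c,[(303,318),(302,316)],56)); print(q, 1.83-np.arctan2(q[:,1],q[:,0]))
E
```

```text
t 11.0833 panel [49.03 38.6 ] z 40.63 rot [-1.5710e+00  1.0000e-04 -1.1864e+00] Fu -1.4 Fv 2.8 Fz 2.58 M [-0.11  0.4  -0.01] g 0.346
r 62.39825352463167 ang panel 0.6668742622471053
2.0 x 0.0000 z 0.0022
4.0 x 0.0001 z 0.0044
6.0 x 0.0003 z 0.0065
8.0 x 0.0006 z 0.0087
10.0 x 0.0009 z 0.0108
12.0 x 0.0013 z 0.0130
14.0 x 0.0018 z 0.0151
16.0 x 0.0024 z 0.0172
[[49.44531899 46.36842144]
 [49.9250734  47.21679165]] [1.07670413 1.07247427]
```

View pics/w11.png

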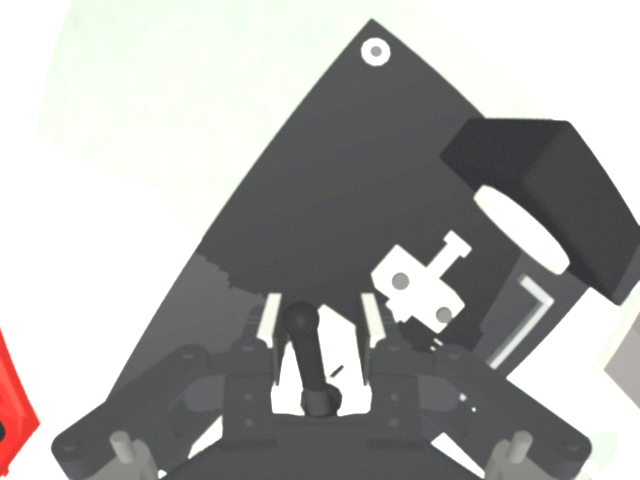

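drive_tool(offset=[[0.0001,0,0.0022],[0.0001,0,0.0044],[0.0003,0,0.0065],[0.0006,0,0.0087],[0.0009,0,0.0108],[0.0013,0,0.013],[0.0013,0,0.013],[0.0013,0,0.013]], spin=[2,4,6,8,10,12,12,12], claw=[0.3,0.3,0.3,0.3,0.3,0.3,0.3,0.3])

```text
clock: 11.8
position: [571.2, 45.9, 40.4]
tcp_rot: [-1.571, 0.0, -1.394]
wrist_force: [-2.8, -1.7, 1.6]
grip_width: 0.35
```

```bash
python3 st.py; python3 arc.py 1 2 3 4 ;  python3 - <<'E'
from h import *
c=info('wrist');p,d=viewer.camera('wrist'); p=p[:,:,::-1]; cv2.imwrite('pics/w12.png',cv2.convertScaleAbs(p,alpha=1.7))
q=topanel(onz(c,[(303,318),(302,320)],56)); print(q, 1.83-np.arctan2(q[:,1],q[:,0]))
E
```

```text
t 11.8 panel [56.04 27.74] z 40.4 rot [-1.5710e+00  1.0000e-04 -1.3936e+00] Fu -2.45 Fv 2.26 Fz 1.64 M [-0.14  0.54  0.  ] g 0.35
r 62.527967011592985 ang panel 0.4596929875855975
1.0 x 0.0000 z 0.0011
2.0 x 0.0000 z 0.0022
3.0 x 0.0001 z 0.0033
4.0 x 0.0001 z 0.0044
[[58.43610999 35.34814598]
 [57.43777092 35.31408859]] [1.28598355 1.27875214]
```

View pics/w12.png

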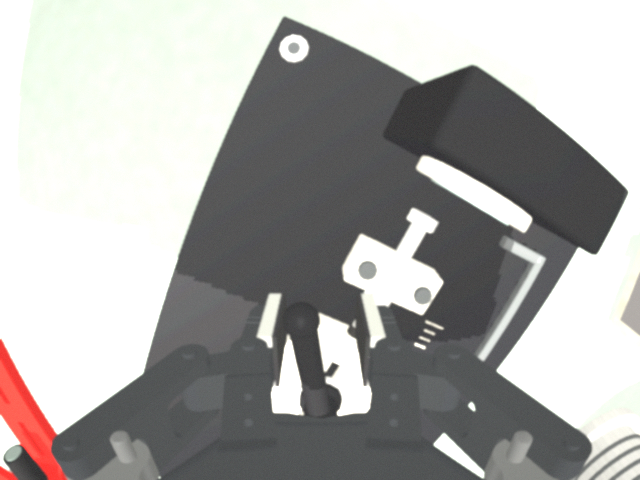

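drive_tool(offset=[[0,0,0.0011],[0,0,0.0022],[0.0001,0,0.0033],[0.0001,0,0.0033]], spin=[1,2,3,3], claw=[0.3,0.3,0.3,0.3])

```text
clock: 12.18
position: [574.4, 46.4, 40.3]
tcp_rot: [-1.571, 0.0, -1.449]
wrist_force: [-4.4, -1.5, 2.3]
grip_width: 0.353
```

```bash
python3 st.py; python3 arc.py -3 -6 -8
```

```text
t 12.1833 panel [57.42 24.81] z 40.28 rot [-1.5714  0.     -1.4487] Fu -2.62 Fv 3.85 Fz 2.25 M [-0.21  0.73 -0.03] g 0.353
r 62.55205122039464 ang panel 0.4077603483434096
-3.0 x 0.0001 z -0.0033
-6.0 x 0.0004 z -0.0065
-8.0 x 0.0007 z -0.0087
```

drive_tool(offset=[[0.0001,0,-0.0033],[0.0004,0,-0.0065],[0.0005,0,-0.007],[0.0005,0,-0.007],[0.0005,-0.03,-0.007],[0.0005,-0.06,-0.007],[0.0005,-0.1,-0.007],[0.0005,-0.14,-0.007],[0.0005,-0.14,-0.007],[0.0005,-0.14,-0.007]], spin=[-3,-6,-6,-6,-6,-6,-6,-6,-6,-6], claw=[0.3,0.3,0.3,0.3,0.3,0.3,0.3,0.3,0.3,0.3])

```text
clock: 13.02
position: [569.8, 45.3, 183.0]
tcp_rot: [-1.565, -0.001, -1.345]
wrist_force: [-0.2, -0.1, -1.2]
grip_width: 0.352
```

```bash
python3 st.py;  python3 - <<'E'
from h import *
c=info('wrist');p,d=viewer.camera('wrist'); p=p[:,:,::-1]; cv2.imwrite('pics/w13.png',cv2.convertScaleAbs(p,alpha=1.5))
p,d=viewer.camera('scene'); p=p[:,:,::-1]; crop(p,210,220,180,180,3.3,'pics/s13.png')
E
```

```text
t 13.0167 panel [55.04 28.88] z 182.99 rot [-1.5653e+00 -1.0000e-03 -1.3453e+00] Fu -0.14 Fv 0.17 Fz -1.21 M [0.01 0.06 0.05] g 0.352
```

View pics/w13.png

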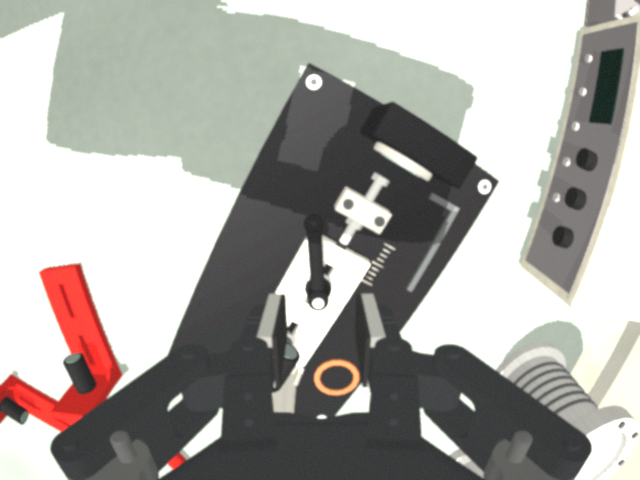

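View pics/s13.png

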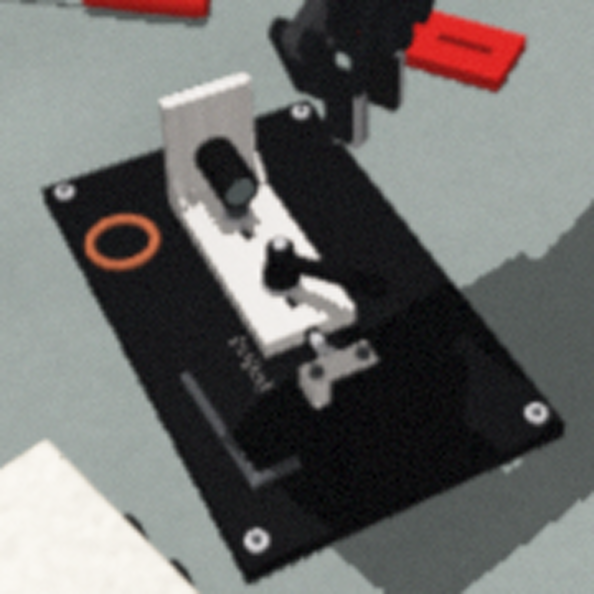

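Run:
```python
from h import *
c=info('wrist'); p=cv2.imread('pics/w13.png'); crop(p,290,180,110,130,5,'pics/w13a.png')
q=topanel(onz(c,[(314.5,223)],56)); print(q, 1.83-np.arctan2(q[:,1],q[:,0]))
```

```text
[[57.98647881 36.77274177]] [1.26484037]
```

View pics/w13a.png

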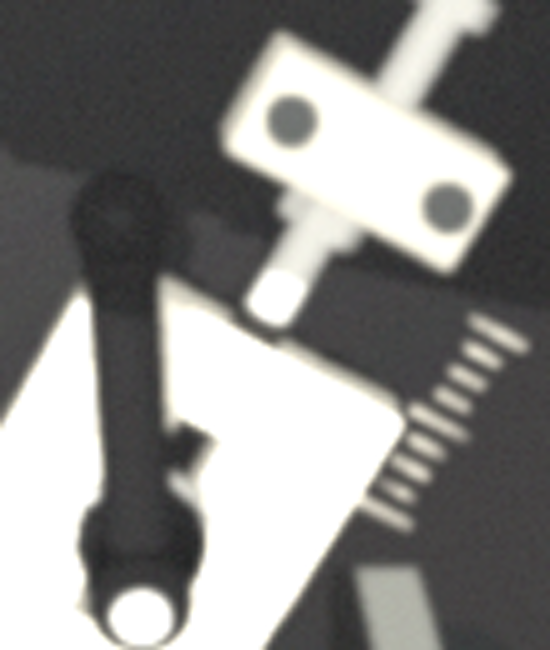

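```bash
python3 -c "
from workcell import order
print(order.hand_in())"
```

```text
the job is handed in; nothing more can be done
None
```

I slid the bracket about 15 mm onto the stop, clamped it, backed off and handed the job in at about 13 s of the 67 s allowed. The hand-in reports no verdict.

- **Seating:** I gripped the upright's top and pushed until the foot met the rubber tip. At the end the wrist force was 10.3 N along the slide. Less about 4.5 N of drag, that puts roughly 5.5–6 N on the stop, above the 3 N needed and below the 15 N limit. I held it there for more than 0.1 s, then opened the fingers.
- **Clamping:** I straddled the lever's ball with the open fingers and swung it clockwise. The measured force on the handle was at most about 4.6 N. I then moved clear.
- **Last checks:**
  - The lever stands at about 1.26 rad by wrist camera, past the 1.2 that counts as firm.
  - The close view shows the foot's front touching the rubber tip.
  - The fingers are clear, with the tool about 180 mm up and near-zero wrist force.
  - The gasket and hex key look unmoved in the final scene view. I did not check the other bystanders afterwards, but the arm did not go low near them.
- **Not measured directly:** I had no reading of the contact force left on the stop after release, or of the washer's clamping force. Both are inferred, from the drag and from the lever angle. The lever force I read at rest (3.3–4.6 N) was somewhat below the stated 5–6 N for firm. My early by-eye estimates of the gap to the stop (18–21 mm, then 10–13 mm) were also off from the roughly 14.5 mm found by feel.

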